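Load the printing block and slide it to the printing station

TASK

Load the carved printing block, inked face up, into the bed of the sliding carriage: hook its tongue under the steel lip at the robot's end of the bed, then rotate the other end down until the block lies flat on the bed in front of the far stop. Then push the carriage, which has a red knob, all the way along the rails to the station at the green end block. Leave the red paint tin and the wooden bench hook where they are.

Things in the scene. Friction and masses are not known exactly. Their poses are not given: they have to be found in the camera images.
- print_block: Loose printing block, pale wood, black carved face up; 0.1 to 0.25 kg. Origin: middle of underside, below the grip. +x points away from the tongue, z up. Main body x -60 to +65 mm, 50 wide, 28 high: pinch across its width near x = 0. Tongue: x -60 to -84, 8 thick, full width, flush with the underside. At the start it lies flat on the worktop, tongue towards the robot within 0.7 rad.
- tongue_end (a point): Middle of the end face of the block's tongue: block frame (-84, 0, 4) mm; axes as the block's.
- bed (a point): On the carriage's aluminium bed floor, 56 mm above the worktop: the block's origin lies here when seated, its axes along these. +x from lip to far stop, +y along the rails to the green station, z up. Within 35 mm of x = 0 the floor is only 40 mm wide: free for fingers beside the block down to the board, 30 mm below. All lip, stop and pin sizes are in this frame.
- lip (a point): Middle of the lower front edge of the dark steel lip, bed frame (-71, 0, 14) mm; axes as the bed's. The lip is 6 mm thick (top at z 20), 74 wide; the slot below it ends at a wall at x -88. A seated tongue is about 13 mm under it. The tongue enters freely when tilted down by 12 to 18 degrees.
- far_stop (a point): Middle of the top front edge of the far stop, bed frame (69, 0, 10) mm: 4 mm clear of the seated block, 10 mm thick; it keeps the block from going in level. Four brass guide pins, 8 mm thick, 13 high, domed, stand at x -47 and +47, y -31.5 and +31.5: 2.5 mm play on each side of the block. Axes as the bed's.
- push_knob (a point): On the axis of the carriage's upright red knob, bed frame (114, 0, 32) mm: stem 20 mm thick from 8 to 36 mm above the bed floor, head 26 mm thick up to 49 mm. Nothing stands beside it along y; axes as the bed's. Push it along the bed's +y or pinch it.
- carriage (a joint): Travel of the carriage along its two rails: 0 at the grey end block (loading station), growing along the bed's +y, 0.11 m at its hard stop before the green end block. Starts between 0 and 0.025. Dry friction about 3 N; it stays where it is left and cannot turn or tilt.
- paint_tin: Bystander: small red paint tin, 77 mm across, 77 mm high; origin under its centre.
- bench_hook: Bystander: small wooden bench hook lying flat, 170 x 100 mm, 32 mm high; origin under its centre.
Mind the look-alikes: they are no part of the job. Leave any orange look-alike of the print_block alone.

How it is judged:
By the outcome, as a careful person would: the job done as asked, in the order asked, and still so for the second after the job is handed in, with the robot touching nothing.
It also fails if it takes over 51 s, if anything falls off the work surface, if the arm or the gripper's body presses on something with over 40 N, if the wrist force passes 120 N, or if a joint passes its speed limit or range.

ROBOT

A 6-joint arm with a two-finger parallel gripper is mounted at the origin on a cart in front of the work surface, level with it; the furniture and walls round the work are solid. World frame = base frame: x ahead of the robot, y to its left, z up, the work surface at z = 0. Lengths are in mm, angles in degrees, forces in N, time in s.
With the tool pointing down it reaches from about 300 to 850 mm from the base axis. Payload 4.2 kg.
Tool frame: the origin (TCP) lies at the very end of the fingers, on their centre line; the grasp point (between the pads) lies 19 mm behind it (env.grasp_offset is the distance from the TCP to the grasp point, in mm); z points along the fingers, y is the line along which they close (so a half turn about z gives the same grasp; the last joint's range is limited). The gripper opens to 91 mm and grips with 3 to 60 N. Pads are 32 mm wide; open, the fingers measure 118 mm over their backs; the gripper's body (76 mm by 178 mm) begins 60 mm behind the grasp point.
Start: joints at [64.802, 18.312, 89.639, -0, 72.044, -1.146], TCP at [234.361, 525.089, 213.976] pointing down, gripper open.
Joint ranges: [-177.97, 177.97], [-48.28, 115.42], [12.27, 149.76], [-77.06, 257.06], [2.81, 150.46], [-146.56, 146.56]. Speed limits (degrees/s): [147.25, 147.25, 180, 180, 180, 180].

INTERFACE

Orientations are given as [roll, pitch, yaw] about the fixed x, y, z axes, in that order (R = Rz(yaw) Ry(pitch) Rx(roll)).
In Python, from workcell import env, eyes gives the robot as it stands.
- The arm moves only by the tool send_rows, never from a script. Its arguments are lists of equal length, an entry for each row: "grip": the opening, from -1 (shut) to 1 (fully open), so that 0 is half open; "xyz": the shift along the world's x, y, z in m, a list of three; "yaw": the turn about the world's z in degrees. A call has 1 to 8 rows; each row is the pose to reach, as a shift and turn from the pose commanded when the call began; what a row does not reach only later rows make up. A row lasts 1/12 s, in which the tool goes at most 41.7 mm and 7.16 degrees, less where a joint would pass 70% of its speed; a pose out of reach is approached as far as the arm can. A call with a gripper value outside its range is refused whole. The fingers move at their own pace and stop on an object; "grip_force" is the grip in N (left out, the last holds). Time passes only in rows, so rows that repeat a pose let the fingers close. It gives the time, the measured TCP pose, the force, the opening and the grip force at its end, in the units of the state.
- env.state(): the state, without advancing time (a new reading comes with each control period).
- eyes.grab_frame(name): name is "scene" or "side" or "wrist"; returns a dict with "frame" (420x560x3 uint8, red, green, blue), "fx", "fy", "cx", "cy" (pixels), "pose" (4x4, takes a point from camera to world coordinates). Camera axes: x right, y down, z forward; pixel columns grow to the right and rows downward; lengths in mm; the calibration is good to about 2 mm. A picture is of the moment at which its call begins. There is no depth.
- env.job_done(): hands the job in; it is judged then, once.
The state is a dict: "time_s": time; "qpos": joint angles; "qvel": joint speeds; "effort": joint torques, N m; "ee_pos": TCP position; "ee_rot": TCP orientation; "force": force on the tool from outside, world axes, zero at the start; "torque": the same for the moment, N m; "gripper_width": finger opening in mm; "gripper_force": force on a finger pad.
Only numpy, scipy, OpenCV 4.12 (cv2) and the standard library are available. Lean on these libraries where they do the work, as an engineer would, in place of code of your own. Each camera call takes 0.05 s, during which the arm holds its last target. There are 200 camera calls.

## Working session

There is one attempt and no reset: what is moved stays moved. The work goes in short steps, Python scripts to look and compute and a tool call to move; the robot and the scene stay as the last step left them, time stands still between calls to the robot, and variables do not carry over. Pictures are saved under pics/ and viewed, at most 10 in all, crops included, and the job is handed in when it is done.

Besides the shell and the picture viewer there is one more tool, called after "Call:" as name(argument=value, ...) on one line, values as JSON. send_rows: Moves the arm, as the interface text tells. Its arguments: {"type":"object","properties":{"grip":{"type":"array"},"xyz":{"type":"array"},"yaw":{"type":"array"},"grip_force":{"type":"number"}},"required":["grip","xyz","yaw"]}

```bash
mkdir -p pics; cat > h.py <<'E'
import numpy as np, cv2, json
from workcell import env, eyes
def grab(n,f):
    d=eyes.grab_frame(n); cv2.imwrite('pics/'+f+'.png',cv2.cvtColor(d['frame'],cv2.COLOR_RGB2BGR))
    np.savez('pics/'+f+'.npz',**{k:d[k] for k in d}); return d
def load(f): return np.load('pics/'+f+'.npz')
def pix(f,u,v,z):
    d=load(f); r=d['pose'][:3,:3]@np.array([(u-d['cx'])/d['fx'],(v-d['cy'])/d['fy'],1]); o=d['pose'][:3,3]
    return o+r*(z-o[2])/r[2]
def proj(f,p):
    d=load(f); q=d['pose'][:3,:3].T@(np.asarray(p,float)-d['pose'][:3,3]); return d['fx']*q[0]/q[2]+d['cx'],d['fy']*q[1]/q[2]+d['cy']
def crop(f,x0,y0,x1,y1,s,out):
    im=cv2.imread('pics/'+f+'.png')[y0:y1,x0:x1]; cv2.imwrite('pics/'+out+'.png',cv2.resize(im,None,fx=s,fy=s,interpolation=cv2.INTER_CUBIC))
E
python3 - <<'E'
from h import *
for n in ['scene','side']:
    d=grab(n,n+'0'); print(n,d['pose'].round(2).tolist(),d['fx'])
a=cv2.imread('pics/scene0.png');b=cv2.imread('pics/side0.png')
print(env.state())
E
```

```text
scene [[0.6, -0.59, 0.54, -78.9], [-0.8, -0.43, 0.41, -571.81], [-0.01, -0.68, -0.73, 984.6], [0.0, 0.0, 0.0, 1.0]] 438.97888356741646
side [[1.0, 0.02, -0.02, 581.98], [0.02, -0.4, 0.92, -1461.72], [0.01, -0.92, -0.4, 705.67], [0.0, 0.0, 0.0, 1.0]] 543.8753660140508
{'time_s': 0.1, 'qpos': array([ 6.48012081e+01,  1.83473856e+01,  8.96993656e+01, -5.07713770e-04,
        7.20440528e+01, -1.14437837e+00]), 'qvel': array([ 0.06093358, -0.00392143, -0.14356574, -0.0004551 ,  0.00666137,
       -0.06814807]), 'effort': array([ 2.64711853e-03, -4.13332701e+01, -2.32508969e+01,  7.28603778e-02,
        4.22451657e-02, -2.50403576e-05]), 'ee_pos': array([234.1671944 , 524.6617178 , 213.21063821]), 'ee_rot': array([-1.79909205e+02, -1.33088172e-03,  1.55945742e+02]), 'force': array([ 0.29305376, -0.33753059,  0.18463445]), 'torque': array([-0.0002783 ,  0.02249404,  0.05734913]), 'gripper_force': 0.0, 'gripper_width': 91.51096198750537}
```

View pics/scene0.png

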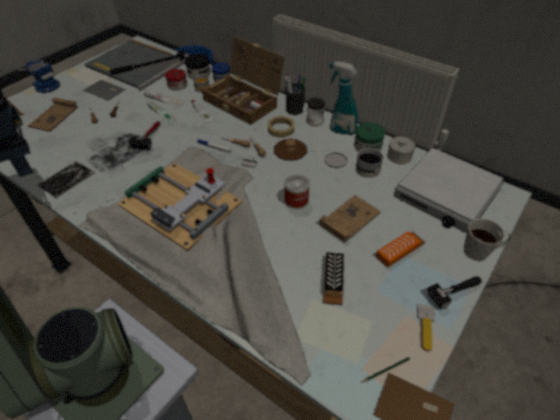

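View pics/side0.png

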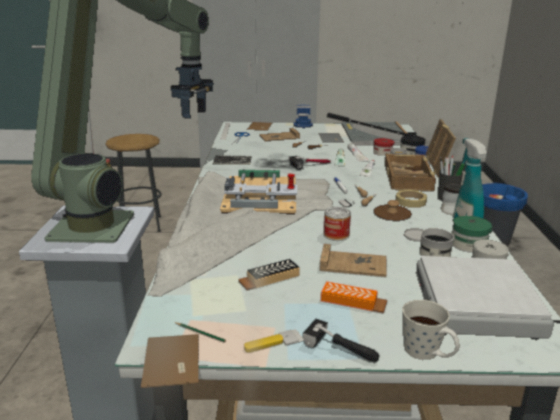

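The scene shows the carriage at about (180,200), the red knob at (210,175), the tin at (297,190) and the bench hook at (350,217). Possible print blocks are the black-faced one (scene 334,277; side 272,272) and the orange look-alike (400,248; side 350,295). The description calls for the black-faced one. I'll check it in a close crop.

```bash
python3 - <<'E'
from h import *
a=cv2.imread('pics/scene0.png');b=cv2.imread('pics/side0.png')
R=lambda i,x0,y0,w,h:cv2.resize(i[y0:y0+h,x0:x0+w],(400,300),interpolation=cv2.INTER_CUBIC)
m=np.vstack([np.hstack([R(a,294,245,80,60),R(b,232,245,80,60)]),np.hstack([R(a,112,150,140,105),R(b,210,160,100,75)])])
cv2.imwrite('pics/m1.png',m)
E
```

```text
(no output)
```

View pics/m1.png

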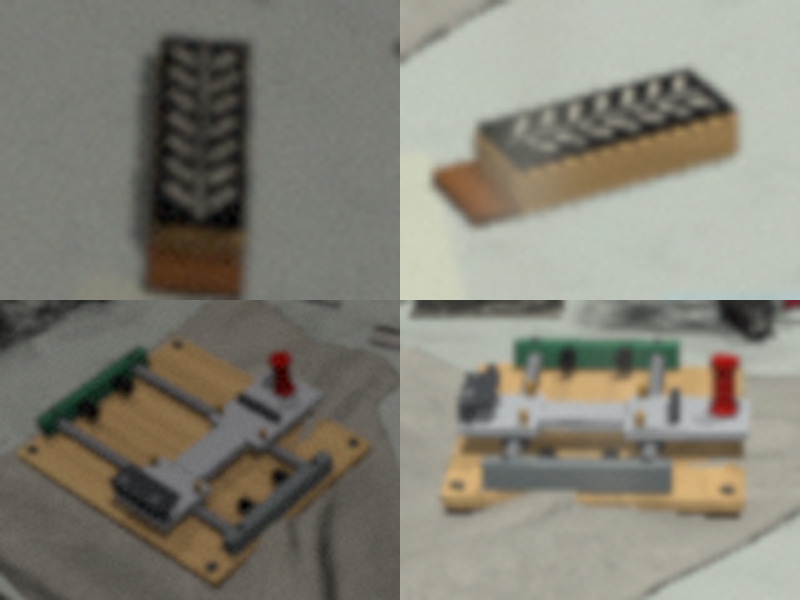

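The crop confirms it: a black carved face, a pale body and a brown tongue pointing towards the robot. Next I'll fit the poses.

```bash
cat >> h.py <<'E'
from scipy.optimize import least_squares
def fit(obs,x0,z=0,free=3):
    def T(p,q): c,s=np.cos(p[2]),np.sin(p[2]); return [p[0]+c*q[0]-s*q[1],p[1]+s*q[0]+c*q[1],z+q[2]]
    def res(p): return np.concatenate([np.array(proj(f,T(p,q)))-uv for f,q,uv in obs])
    r=least_squares(res,x0,loss='soft_l1',x_scale=[10,10,.1]); print(r.x[:2].round(1),np.degrees(r.x[2]).round(2)); print(res(r.x).reshape(-1,2).round(1).tolist()); return r.x
E
python3 - <<'E'
from h import *
S='scene0';D='side0'
sc=[(S,(65,25,28),(327,252.6)),(S,(65,-25,28),(344,253.4)),(S,(-60,25,28),(325,289.4)),(S,(-60,-25,28),(342.6,290.6)),(S,(-84,25,4),(323.4,302.6)),(S,(-84,-25,4),(342,304))]
sd=[(D,(-60,25,28),(247.6,270)),(D,(-60,-25,28),(257,279)),(D,(65,-25,28),(300,267)),(D,(65,25,28),(290,258.6)),(D,(-84,25,8),(238.8,281.4)),(D,(-84,-25,0),(246,290))]
fit(sc,[500,-150,.3]);fit(sd,[500,-150,.3]);fit(sc+sd,[500,-150,.3])
u=lambda x,y:(112+x/2.857,150+(y-300)/2.857)
w=lambda x,y:(210+(x-400)/4,160+(y-300)/4)
o=[(S,(114,0,49),u(283,358)),(S,(74,0,10),u(260,404)),(S,(-77,0,20),u(148,482)),(D,(114,0,49),w(725,357)),(D,(74,0,10),w(673,405))]
fit(o,[500,200,0],56)
E
```

```text
[ 551.1 -279.9] 29.69
[[-0.7, -1.4], [0.6, -0.6], [-1.0, 0.1], [1.1, 0.8], [-0.5, -0.0], [0.5, 0.5]]
[ 552.3 -280.9] 30.72
[[-0.7, 0.0], [-0.7, 0.2], [0.5, -0.2], [0.3, -0.3], [-0.5, -1.9], [1.5, 1.8]]
[ 551.7 -280. ] 29.93
[[-0.6, -1.5], [0.6, -0.8], [-0.7, -0.0], [1.3, 0.6], [-0.2, -0.1], [0.8, 0.3], [-0.9, -0.3], [-1.2, -0.1], [0.4, -0.2], [0.4, -0.3], [-0.7, -2.4], [0.9, 1.4]]
[482.5 197.4] -2.47
[[-0.2, 0.0], [-0.0, 0.5], [0.4, -0.6], [-0.4, 0.5], [0.2, -0.6]]
```

Call:
send_rows(grip=[1,1,1,1,1,1,1,1], xyz=[[0.317,-0.805,0],[0.317,-0.805,0],[0.317,-0.805,0],[0.317,-0.805,0],[0.317,-0.805,0],[0.317,-0.805,0],[0.317,-0.805,0],[0.317,-0.805,0]], yaw=[-126,-126,-126,-126,-126,-126,-126,-126])

```text
time_s: 0.77
ee_pos: [356.4, 212.9, 213.8]
ee_rot: [-180.0, 0.0, 98.3]
force: [1.4, -0.2, -0.4]
gripper_width: 91.2
gripper_force: 0.0
```

Call:
send_rows(grip=[1,1,1,1,1,1,1,1], xyz=[[0.195,-0.493,0],[0.195,-0.493,0],[0.195,-0.493,0],[0.195,-0.493,0],[0.195,-0.493,0],[0.195,-0.493,0],[0.195,-0.493,0],[0.195,-0.493,0]], yaw=[-68.7,-68.7,-68.7,-68.7,-68.7,-68.7,-68.7,-68.7])

```text
time_s: 1.43
ee_pos: [479.1, -97.2, 213.8]
ee_rot: [-180.0, 0.0, 41.0]
force: [1.1, -0.1, -0.3]
gripper_width: 91.1
gripper_force: 0.0
```

Call:
send_rows(grip=[1,1,1,1,1,1], xyz=[[0.073,-0.182,0],[0.073,-0.182,0],[0.073,-0.182,0],[0.073,-0.182,0],[0.073,-0.182,0],[0.073,-0.182,0]], yaw=[-11.4,-11.4,-11.4,-11.4,-11.4,-11.4])

```text
time_s: 1.93
ee_pos: [553.5, -282.4, 212.4]
ee_rot: [179.9, 0.1, 29.7]
force: [-0.2, -0.5, 0.4]
gripper_width: 90.9
gripper_force: 0.0
```

```bash
python3 - <<'E'
from h import *
d=grab('wrist','w1');print(d['pose'].round(2).tolist());s=env.state();print(s['ee_pos'],s['ee_rot'],s['time_s'])
E
```

```text
[[0.5, -0.84, -0.24, 621.9], [-0.87, -0.48, -0.14, -243.53], [0.0, 0.27, -0.96, 383.82], [0.0, 0.0, 0.0, 1.0]]
[ 552.2967428  -279.4763265   212.47485839] [-1.79936283e+02  5.61801775e-02  2.97642680e+01] 1.9833
```

View pics/w1.png

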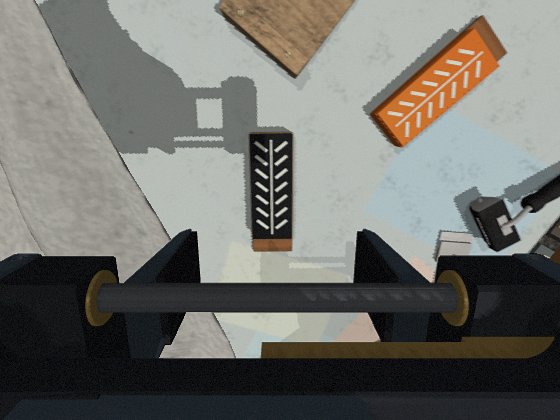

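The wrist view shows the block below the gripper: top face corners at (249,134), (293,134), (250,239) and (293,239), with the tongue end at row 251.

```bash
python3 - <<'E'
from h import *
W='w1'
fit([(W,(65,25,28),(249,134)),(W,(65,-25,28),(293,134)),(W,(-60,25,28),(250,239)),(W,(-60,-25,28),(293,239)),(W,(-84,25,8),(253,251)),(W,(-84,-25,8),(291.5,251))],[551,-280,.5])
E
```

```text
[ 551.  -278.2] 29.86
[[-0.9, -1.3], [0.9, -1.4], [0.9, 0.8], [-0.4, 0.6], [-0.4, 0.6], [0.1, 0.4]]
```

Call:
send_rows(grip=[1,1,1,1,1,1,1,1], xyz=[[0.003,0.003,-0.04],[0.003,0.003,-0.08],[0.003,0.003,-0.12],[0.003,0.003,-0.16],[0.003,0.003,-0.185],[0.003,0.003,-0.2],[0.003,0.003,-0.208],[0.003,0.003,-0.208]], yaw=[0,0,0,0,0,0,0,0])

```text
time_s: 2.65
ee_pos: [553.6, -272.3, 4.3]
ee_rot: [-179.8, 0.1, 30.0]
force: [-0.0, 0.2, 0.2]
gripper_width: 91.4
gripper_force: 0.0
```

Call:
send_rows(grip=[-0.1,-0.1,-0.1,-0.1,-0.1,-0.1,-0.1,-0.1], xyz=[[0,0,0],[0,0,0],[0,0,0],[0,0,0],[0,0,0],[0,0,0],[0,0,0],[0,0,0]], yaw=[0,0,0,0,0,0,0,0], grip_force=12)

```text
time_s: 3.32
ee_pos: [555.5, -274.4, 6.5]
ee_rot: [179.9, -0.0, 30.0]
force: [-0.3, 0.8, 2.5]
gripper_width: 50.1
gripper_force: 12.0
```

Call:
send_rows(grip=[-0.1,-0.1,-0.1,-0.1,-0.1,-0.1,-0.1,-0.1], xyz=[[0,0,0.03],[0,0,0.06],[0,0,0.1],[0,0,0.14],[0,0,0.175],[-0.01,0.03,0.175],[-0.025,0.065,0.175],[-0.04,0.1,0.175]], yaw=[0,0,0,0,0,-4,-8,-12])

```text
time_s: 3.98
ee_pos: [514.3, -173.2, 180.9]
ee_rot: [-180.0, -0.0, 17.7]
force: [0.0, 0.9, -2.4]
gripper_width: 49.7
gripper_force: 12.0
```

Call:
send_rows(grip=[-0.1,-0.1,-0.1,-0.1,-0.1,-0.1,-0.1,-0.1], xyz=[[-0.014,0.037,0],[-0.028,0.074,0],[-0.042,0.111,0],[-0.056,0.148,0],[-0.07,0.185,0],[-0.084,0.222,0],[-0.098,0.259,0],[-0.11,0.29,0]], yaw=[-4,-8,-12,-16,-20.5,-20.5,-20.5,-20.5])

```text
time_s: 4.65
ee_pos: [403.2, 117.8, 180.6]
ee_rot: [-180.0, 0.1, -2.5]
force: [0.7, 0.1, -2.0]
gripper_width: 49.8
gripper_force: 12.0
```

Call:
send_rows(grip=[-0.1,-0.1,-0.1,-0.1,-0.1], xyz=[[-0.012,0.035,0],[-0.022,0.063,0],[-0.03,0.08,0],[-0.03,0.08,0],[-0.03,0.08,0]], yaw=[0,0,0,0,0])

```text
time_s: 5.07
ee_pos: [374.3, 196.3, 180.6]
ee_rot: [179.9, 0.0, -2.4]
force: [-0.2, -0.7, -2.1]
gripper_width: 49.6
gripper_force: 12.0
```

```bash
python3 - <<'E'
from h import *
d=grab('wrist','w2');print(d['pose'].round(2).tolist());s=env.state();print(s['ee_pos'],s['ee_rot'],s['time_s'],s['gripper_width'])
for q in [(114,0,49),(69,37,10),(69,-37,10),(-71,37,20),(-71,-37,20),(47,31.5,13),(47,-31.5,13)]: 
  c,n=np.cos(-.043),np.sin(-.043); print(q,np.round(proj('w2',(482.5+c*q[0]-n*q[1],197.4+n*q[0]+c*q[1],56+q[2]))))
crop('w2',100,0,460,270,2.2,'w2c')
E
```

```text
[[-0.04, -0.96, -0.27, 453.05], [-1.0, 0.04, 0.01, 193.47], [0.0, 0.27, -0.96, 351.99], [0.0, 0.0, 0.0, 1.0]]
[374.73421433 195.67849061 180.63775363] [ 1.79941352e+02  3.85409647e-02 -2.48539435e+00] 5.1167 49.85946582774914
(114, 0, 49) [ 268. -118.]
(69, 37, 10) [222. -11.]
(69, -37, 10) [317. -11.]
(-71, 37, 20) [228. 169.]
(-71, -37, 20) [313. 169.]
(47, 31.5, 13) [230.  20.]
(47, -31.5, 13) [309.  20.]
```

View pics/w2c.png

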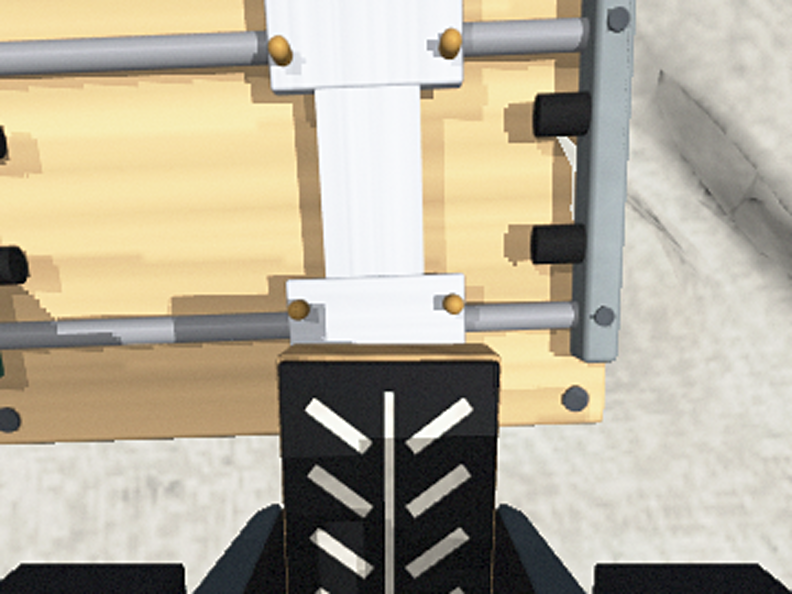

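```bash
python3 - <<'E'
from h import *
W='w2';c=lambda x,y:(100+x/2.2,y/2.2)
fit([(W,(47,31.5,13),c(277,43)),(W,(47,-31.5,13),c(451,37)),(W,(-47,31.5,13),c(297,309)),(W,(-47,-31.5,13),c(454,303)),(W,(35,20,0),c(316,88)),(W,(35,-20,0),c(420,85)),(W,(-35,20,0),c(327,278)),(W,(-35,-20,0),c(423,275))],[482,197,0],56)
# block in hand at z
for z in (175,): 
  fit([(W,(65,25,28),c(280,364)),(W,(65,-25,28),c(498,361))],[374,196,0],z)
E
```

```text
[483.5 198.8] -0.38
[[0.3, 0.4], [0.6, 0.0], [-0.3, 0.4], [0.3, 0.5], [-0.4, 0.1], [-0.2, -0.4], [-0.4, -0.5], [0.2, -0.7]]
[367.6 196. ] -1.67
[[-3.6, 0.1], [3.6, 0.0]]
```

```bash
python3 - <<'E'
from h import *
grab('side','s2'); u,v=map(int,proj('s2',(374,196,185))); print(u,v)
crop('s2',u-40,v-30,u+40,v+30,8,'s2c')
E
```

```text
221 149
```

View pics/s2c.png

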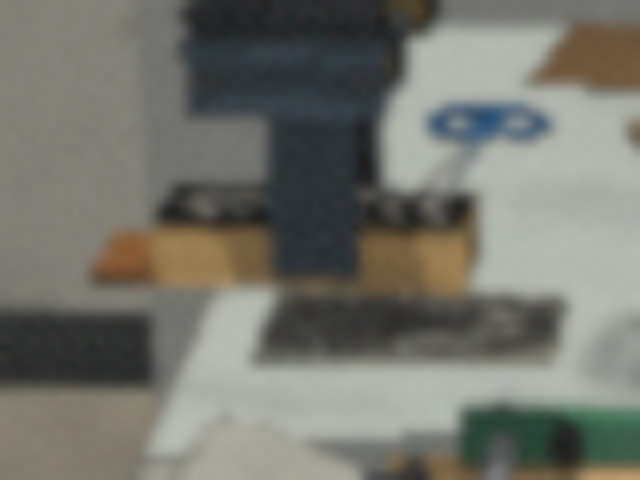

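```bash
cat >> h.py <<'E'
def bp(q,x,y,z,yaw,t,g=4,gz=24):  # held block point; (x,y,z)=TCP, pivot at block (g,0,gz), t deg tongue-down
    from scipy.spatial.transform import Rotation as R
    return np.array([x,y,z+19])+R.from_euler('xyz',[0,-t,yaw],degrees=True).apply(np.array(q,float)-[g,0,gz])
def tilt(obs,tcp,yaw,x0):
    f=lambda p: np.concatenate([np.array(proj(F,bp(q,*tcp,yaw,p[0],p[1],p[2])))-uv for F,q,uv in obs])
    r=least_squares(f,x0,loss='soft_l1'); print(r.x.round(1),f(r.x).reshape(-1,2).round(1).tolist()); return r.x
E
python3 - <<'E'
from h import *
W='w2';c=lambda x,y:(100+x/2.2,y/2.2);s=lambda x,y:(181+x/8,119+y/8)
w=[(W,(65,25,28),c(280,364)),(W,(65,-25,28),c(498,361)),(W,(65,25,0),c(284,347)),(W,(65,-25,0),c(495,347))]
d=[('s2',(-84,-25,0),s(95,282)),('s2',(65,-25,0),s(470,293)),('s2',(-60,-25,28),s(150,228)),('s2',(65,-25,28),s(475,225))]
for o in (w,d,w+d): tilt(o,(374.7,195.7,180.6),-2.45,[0,4,24])
E
```

```text
[ 0.4  7.7 29.3] [[-0.4, -0.7], [3.8, 0.8], [5.1, -0.1], [-2.9, -0.0]]
[ 0.5  3.8 25.5] [[0.1, 0.6], [0.2, 0.1], [0.3, -1.0], [-0.7, 0.1]]
[ 0.4  7.2 26. ] [[-1.5, -0.8], [5.0, 0.7], [4.3, -0.2], [-2.0, -0.2], [-0.9, 0.7], [-0.9, 0.3], [-0.8, -1.0], [-1.8, 0.2]]
```

Call:
send_rows(grip=[-0.1,-0.1,-0.1,-0.1,-0.1,-0.1,-0.1,-0.1], xyz=[[-0.03,0.003,0],[-0.041,0.003,-0.02],[-0.041,0.003,-0.05],[-0.041,0.003,-0.08],[-0.041,0.003,-0.092],[-0.041,0.003,-0.1],[-0.041,0.003,-0.106],[-0.041,0.003,-0.111]], yaw=[2,2,2,2,2,2,2,2])

```text
time_s: 5.83
ee_pos: [334.3, 198.4, 70.0]
ee_rot: [180.0, 0.0, -0.6]
force: [-2.8, -1.0, 1.7]
gripper_width: 50.1
gripper_force: 12.0
```

```bash
python3 - <<'E'
from h import *
s=env.state();print(s['ee_pos'],s['force'],s['torque'])
grab('side','s3'); u,v=map(int,proj('s3',(334,199,85))); print(u,v)
crop('s3',u-40,v-30,u+60,v+45,8,'s3c')
E
```

```text
[334.34992889 198.42828958  69.95726217] [-2.78634237 -0.99874673  1.69800998] [-0.23524028  0.39166695 -0.01307761]
210 178
```

View pics/s3c.png

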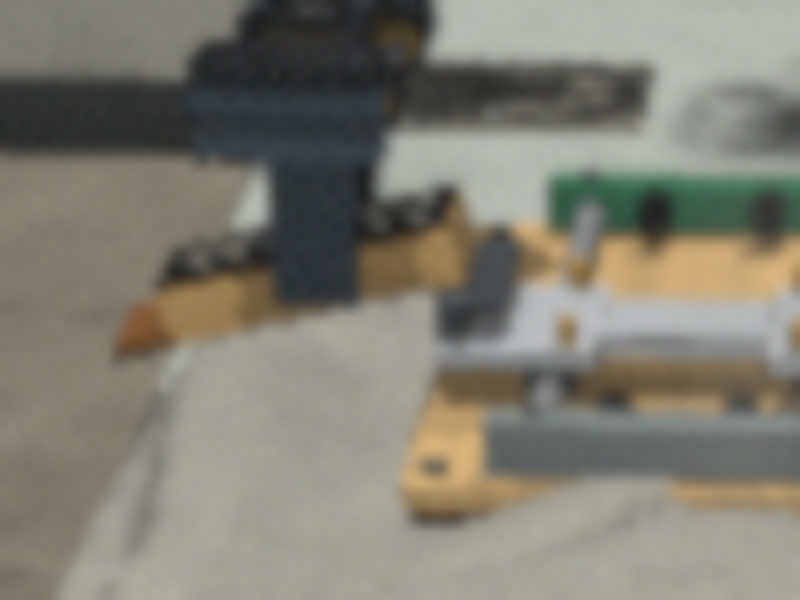

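The block is tilting tongue-down on the lip, as planned. Its underside runs from crop (118,355) to (470,287).

```bash
python3 - <<'E'
from h import *
s=lambda x,y:(170+x/8,148+y/8)
d=[('s3',(-84,-25,0),s(118,355)),('s3',(65,-25,0),s(470,285)),('s3',(-60,-25,28),s(165,285)),('s3',(65,-25,28),s(452,192))]
r=tilt(d,(334.3,198.4,70),-.5,[12,4,25])
# seat plan: for tilts, where TCP must be for tongue end low edge at bed (x,z)
for t in (12,14,16): print(t,(bp((-84,0,0),0,0,0,0,t)-0).round(1),bp((65,0,0),0,0,0,0,t).round(1))
E
```

```text
[14.9  5.1 22.4] [[0.5, 0.3], [0.3, -1.2], [-1.1, -0.5], [0.1, 2.4]]
12 [-81.1   0.  -22.8] [64.7  0.   8.2]
14 [-79.6   0.  -25.6] [65.   0.  10.5]
16 [-78.    0.  -28.3] [65.3  0.  12.7]
```

Call:
send_rows(grip=[-0.1,-0.1,-0.1,-0.1,-0.1,-0.1,-0.1,-0.1], xyz=[[0,0,0.03],[0,0,0.065],[0.035,0,0.075],[0.075,0,0.075],[0.115,0,0.075],[0.15,0,0.065],[0.167,0,0.04],[0.167,0,0.028]], yaw=[0,0,0,0,0,0,0,0])

```text
time_s: 6.55
ee_pos: [506.1, 199.0, 97.0]
ee_rot: [-179.9, -0.3, -0.7]
force: [-0.6, -0.4, -1.7]
gripper_width: 49.9
gripper_force: 12.0
```

Call:
send_rows(grip=[-0.1,-0.1], xyz=[[0,0,0],[0,0,0]], yaw=[0,0])

```text
time_s: 6.72
ee_pos: [501.1, 198.7, 97.9]
ee_rot: [180.0, 0.0, -0.6]
force: [0.7, -0.2, -2.7]
gripper_width: 49.7
gripper_force: 12.0
```

```bash
python3 - <<'E'
from h import *
s=env.state();print(s['time_s'],s['ee_pos'],s['ee_rot'],s['force'])
grab('side','s4');grab('wrist','w4'); u,v=map(int,proj('s4',(490,199,75))); print(u,v)
a=cv2.imread('pics/side0.png')
R=lambda f,x0,y0,w,h,H:cv2.resize(cv2.imread(f'pics/{f}.png')[y0:y0+h,x0:x0+w],(800,H),interpolation=cv2.INTER_CUBIC)
cv2.imwrite('pics/m4.png',np.vstack([R('s4',u-60,v-20,100,37,296),R('w4',100,0,360,136,302)]))
E
```

```text
6.7167 [501.1336819  198.71559192  97.85603968] [ 1.79977393e+02  4.16742767e-02 -5.65806493e-01] [ 0.70408832 -0.21721924 -2.72890619]
258 182
```

View pics/m4.png

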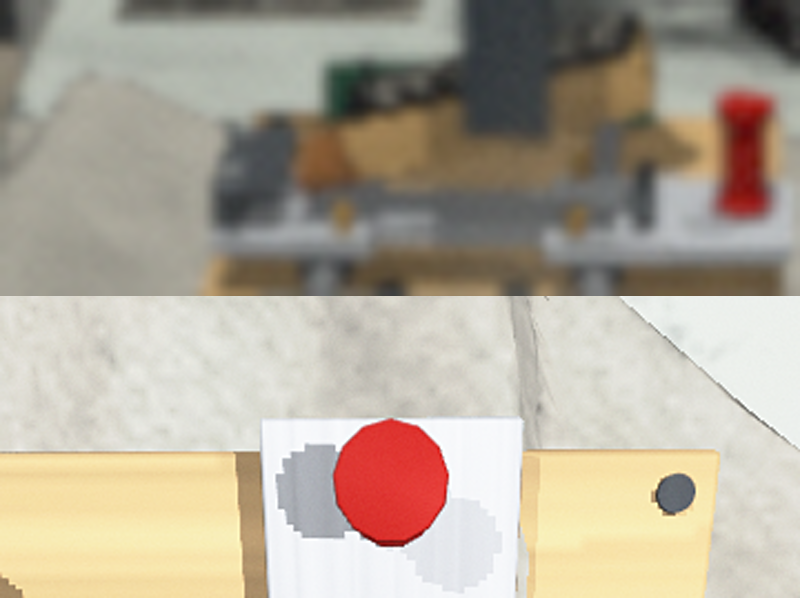

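```bash
python3 - <<'E'
from h import *
print(pix('w4',100+391/2.222,(477-296)/2.222,105), 'expect',483.5+114,198.8-.8)
im=cv2.imread('pics/w4.png'); hsv=cv2.cvtColor(im,cv2.COLOR_BGR2HSV); m=((hsv[...,1]>180)&((hsv[...,0]<6)|(hsv[...,0]>174))&(hsv[...,2]>150))[:130]; ys,xs=np.nonzero(m); print(xs.mean(),ys.mean(), pix('w4',xs.mean(),ys.mean(),105))
for t in (10,12,14,16): print(t,np.round(proj('s4',bp((-84,-25,0),501.2,198.7,97.9,-.5,t)),1),np.round(proj('s4',bp((65,-25,0),501.2,198.7,97.9,-.5,t)),1))
print('meas',198+295/8,162+182/8, 198+652/8,162+130/8)
E
```

```text
[598.08308453 198.67065175 105.        ] expect 597.5 198.0
275.54883720930235 82.96093023255814 [597.40188955 198.88179516 105.        ]
10 [235.5 183.7] [281.1 177. ]
12 [236.  184.5] [281.3 176.3]
14 [236.5 185.4] [281.4 175.6]
16 [237.  186.2] [281.5 175. ]
meas 234.875 184.75 279.5 178.25
```

Call:
send_rows(grip=[-0.1,-0.1,-0.1,-0.1,-0.1], xyz=[[0.005,0,-0.005],[0.005,0,-0.01],[0.005,0,-0.015],[0.005,0,-0.015],[0.005,0,-0.015]], yaw=[0,0,0,0,0])

```text
time_s: 7.23
ee_pos: [505.7, 198.9, 82.8]
ee_rot: [180.0, 0.0, -0.5]
force: [-0.0, -0.4, -2.9]
gripper_width: 49.7
gripper_force: 12.0
```

```bash
python3 - <<'E'
from h import *
s=env.state();print(s['time_s'],s['ee_pos'],s['ee_rot'],s['force'],s['torque'])
grab('side','s5')
crop('s5',215,155,315,205,8,'s5c')
E
```

```text
7.2333 [505.72847549 198.94212807  82.76284754] [ 1.79982064e+02  4.02442506e-02 -5.36820623e-01] [-0.04682645 -0.43773795 -2.91944635] [-0.06030451  0.16674241 -0.020101  ]
```

View pics/s5c.png

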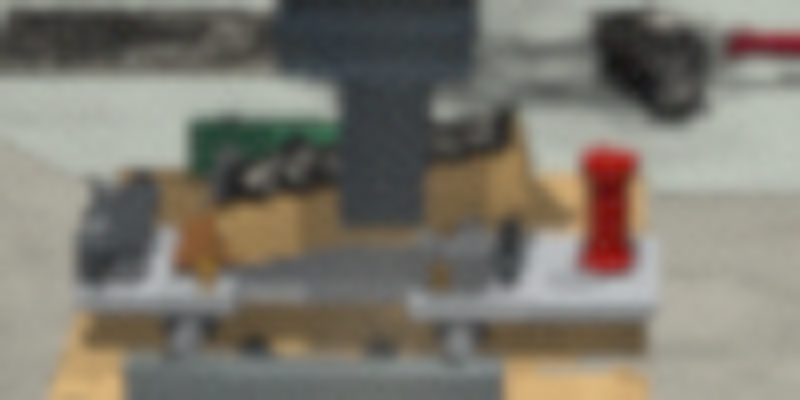

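The tongue end is at crop (178,262), about 9 mm in front of the lip's near face and just above the floor.

Call:
send_rows(grip=[-0.1,-0.1,-0.1], xyz=[[0,0,-0.002],[0,0,-0.0025],[0,0,-0.0025]], yaw=[0,0,0])

```text
time_s: 7.53
ee_pos: [506.5, 199.0, 80.7]
ee_rot: [-180.0, -0.1, -0.5]
force: [0.4, -0.6, 0.4]
gripper_width: 49.9
gripper_force: 12.0
```

Call:
send_rows(grip=[-0.1,-0.1,-0.1,-0.1,-0.1,-0.1,-0.1], xyz=[[-0.003,0,0.0005],[-0.007,0,0.0005],[-0.011,0,0.0005],[-0.015,0,0.0005],[-0.02,0,0.0005],[-0.02,0,0.0005],[-0.02,0,0.0005]], yaw=[0,0,0,0,0,0,0])

```text
time_s: 8.12
ee_pos: [485.7, 199.0, 81.0]
ee_rot: [180.0, 0.0, -0.5]
force: [-0.3, -0.9, -2.0]
gripper_width: 49.9
gripper_force: 12.0
```

Call:
send_rows(grip=[-0.1,-0.1,-0.1,-0.1,-0.1,-0.1,-0.1,-0.1], xyz=[[0,0,-0.002],[0.0005,0,-0.004],[0.001,0,-0.006],[0.0015,0,-0.008],[0.002,0,-0.01],[0.0025,0,-0.012],[0.003,0,-0.014],[0.003,0,-0.0155]], yaw=[0,0,0,0,0,0,0,0])

```text
time_s: 8.78
ee_pos: [489.2, 199.0, 65.2]
ee_rot: [180.0, 0.0, -0.6]
force: [1.7, 0.0, -0.5]
gripper_width: 49.8
gripper_force: 12.0
```

Call:
send_rows(grip=[-0.1,-0.1,-0.1,-0.1], xyz=[[0,0,-0.001],[0,0,-0.002],[0,0,-0.003],[0,0,-0.003]], yaw=[0,0,0,0])

```text
time_s: 9.12
ee_pos: [488.9, 198.9, 62.2]
ee_rot: [180.0, 0.0, -0.5]
force: [1.0, 0.3, -1.1]
gripper_width: 49.9
gripper_force: 12.0
```

Call:
send_rows(grip=[-0.1,-0.1,-0.1,-0.1], xyz=[[0,0,-0.001],[0,0,-0.002],[0,0,-0.003],[0,0,-0.003]], yaw=[0,0,0,0])

```text
time_s: 9.45
ee_pos: [489.1, 198.9, 61.3]
ee_rot: [-180.0, -0.0, -0.5]
force: [-3.2, -0.7, 12.9]
gripper_width: 49.6
gripper_force: 12.0
```

```bash
python3 - <<'E'
from h import *
s=env.state();print(s['time_s'],s['ee_pos'],s['force'],s['torque'])
grab('side','s6');grab('scene','c6');grab('wrist','w6')
R=lambda f,x0,y0,w,h,W,H:cv2.resize(cv2.imread(f'pics/{f}.png')[y0:y0+h,x0:x0+w],(W,H),interpolation=cv2.INTER_CUBIC)
cv2.imwrite('pics/m6.png',np.vstack([R('s6',215,165,100,37,800,296),np.hstack([R('c6',130,150,105,79,400,300),R('w6',180,0,180,135,400,300)])]))
E
```

```text
9.45 [489.14394735 198.94401723  61.30868683] [-3.1686458  -0.7277973  12.93475525] [-0.37826141  0.67852497 -0.03537814]
```

Call:
send_rows(grip=[0.4,0.4,0.4,0.4,0.4,0.4,0.4,0.4], xyz=[[0,0,0.001],[0,0,0.002],[0,0,0.002],[0,0,0.002],[0,0,0.01],[0,0,0.03],[0,0,0.06],[0,0,0.1]], yaw=[0,0,0,0,0,0,0,0])

```text
time_s: 10.27
ee_pos: [487.2, 198.3, 158.6]
ee_rot: [179.9, 0.3, -0.5]
force: [0.6, 1.1, -0.3]
gripper_width: 63.5
gripper_force: 0.0
```

Call:
send_rows(grip=[0.4,0.4,0.4], xyz=[[-0.03,0,0.02],[-0.05,0,0.04],[-0.05,0,0.04]], yaw=[0,0,0])

```text
time_s: 10.52
ee_pos: [437.8, 199.5, 203.9]
ee_rot: [-179.8, -0.3, -0.5]
force: [0.8, -0.4, -0.4]
gripper_width: 63.7
gripper_force: 0.0
```

```bash
python3 - <<'E'
from h import *
s=env.state();print(s['time_s'],s['ee_pos'],s['force'])
grab('side','s7');grab('scene','c7');grab('wrist','w7')
R=lambda f,x0,y0,w,h,W,H:cv2.resize(cv2.imread(f'pics/{f}.png')[y0:y0+h,x0:x0+w],(W,H),interpolation=cv2.INTER_CUBIC)
cv2.imwrite('pics/m7.png',np.hstack([np.vstack([R('s7',215,165,100,75,400,300),R('c7',130,150,105,79,400,300)]),R('w7',170,0,200,300,400,600)]))
E
```

```text
10.5167 [437.84654097 199.49893466 203.86403832] [ 0.83794942 -0.43342976 -0.413024  ]
```

View pics/m7.png

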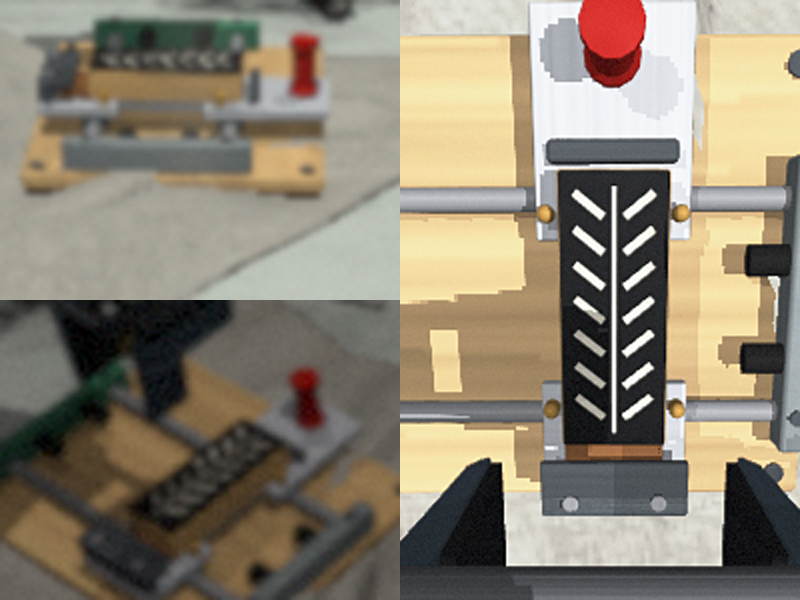

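The block is seated. The tongue is under the lip, the body sits between all four pins and in front of the far stop, and it looks flat in the side view. Now the knob.

Call:
send_rows(grip=[0.4,0.4,0.4,0.4,0.4,0.4,0.4,0.4], xyz=[[0.04,0,0],[0.08,0,0],[0.12,0,0],[0.16,0,0],[0.16,0,-0.02],[0.16,0,-0.055],[0.16,0,-0.09],[0.16,0,-0.115]], yaw=[0,0,0,0,0,0,0,0])

```text
time_s: 11.33
ee_pos: [598.0, 197.9, 79.1]
ee_rot: [179.9, 0.4, -0.6]
force: [-0.6, 0.1, -0.5]
gripper_width: 63.8
gripper_force: 0.0
```

Call:
send_rows(grip=[0.4,0.4,-0.6,-0.6,-0.6,-0.6,-0.6,-0.6], xyz=[[0,0,-0.013],[0,0,-0.013],[0,0,-0.013],[0,0,-0.013],[0,0,-0.013],[0,0,-0.013],[0,0,-0.013],[0,0,-0.013]], yaw=[0,0,0,0,0,0,0,0], grip_force=20)

```text
time_s: 12.0
ee_pos: [599.4, 199.1, 72.3]
ee_rot: [-180.0, -0.1, -0.5]
force: [-0.4, 0.4, -0.8]
gripper_width: 26.6
gripper_force: 0.3
```

Call:
send_rows(grip=[-0.6,-0.6,-0.6,-0.6,-0.6,-0.6,-0.6,-0.6], xyz=[[0,0,0],[0,0.004,0],[0,0.012,0],[0,0.024,0],[0,0.036,0],[0,0.048,0],[0,0.06,0],[0,0.07,0]], yaw=[0,0,0,0,0,0,0,0])

```text
time_s: 12.67
ee_pos: [599.8, 270.6, 72.2]
ee_rot: [-180.0, -0.1, -0.5]
force: [1.5, -3.8, 4.5]
gripper_width: 24.3
gripper_force: 20.0
```

Call:
send_rows(grip=[-0.6,-0.6,-0.6,-0.6,-0.6,-0.6], xyz=[[0,0.005,0],[0,0.009,0],[0,0.013,0],[0,0.016,0],[0,0.019,0],[0,0.022,0]], yaw=[0,0,0,0,0,0])

```text
time_s: 13.17
ee_pos: [599.9, 292.2, 72.3]
ee_rot: [-180.0, -0.1, -0.5]
force: [1.4, -3.3, 5.2]
gripper_width: 24.4
gripper_force: 20.0
```

Call:
send_rows(grip=[-0.6,-0.6,-0.6,-0.6], xyz=[[0,0.002,0],[0,0.004,0],[0,0.006,0],[0,0.008,0]], yaw=[0,0,0,0])

```text
time_s: 13.5
ee_pos: [599.8, 297.0, 72.2]
ee_rot: [179.7, -0.1, -0.4]
force: [2.0, -16.3, 8.4]
gripper_width: 24.6
gripper_force: 20.0
```

Call:
send_rows(grip=[-0.6,-0.6,-0.6,-0.6], xyz=[[0,0.001,0],[0,0.002,0],[0,0.003,0],[0,0.003,0]], yaw=[0,0,0,0])

```text
time_s: 13.83
ee_pos: [599.8, 297.0, 72.1]
ee_rot: [179.4, -0.0, -0.4]
force: [2.0, -18.8, 9.0]
gripper_width: 24.4
gripper_force: 20.0
```

Call:
send_rows(grip=[-0.2,0.1,0.4,0.4,0.4,0.4,0.4,0.4], xyz=[[0,0,0],[0,0,0],[0,0,0],[0,-0.003,0],[0,-0.005,0],[0,-0.005,0.03],[0,-0.005,0.07],[0,-0.005,0.11]], yaw=[0,0,0,0,0,0,0,0])

```text
time_s: 14.5
ee_pos: [597.9, 297.2, 181.1]
ee_rot: [179.9, 0.2, -0.5]
force: [1.5, -0.0, 0.6]
gripper_width: 64.3
gripper_force: 0.0
```

Call:
send_rows(grip=[0.4,0.4,0.4,0.4,0.4], xyz=[[-0.04,0,0.02],[-0.08,0,0.03],[-0.12,0,0.03],[-0.16,0,0.03],[-0.16,0,0.03]], yaw=[0,0,0,0,0])

```text
time_s: 14.92
ee_pos: [431.0, 295.9, 211.1]
ee_rot: [179.9, 0.4, -0.4]
force: [-0.7, -0.3, -0.4]
gripper_width: 64.0
gripper_force: 0.0
```

```bash
python3 - <<'E'
from h import *
s=env.state();print(s['time_s'],s['ee_pos'],s['force'])
grab('wrist','w8')
def knob(f,z):
    im=cv2.imread(f'pics/{f}.png'); h=cv2.cvtColor(im,cv2.COLOR_BGR2HSV); m=((h[...,1]>180)&((h[...,0]<6)|(h[...,0]>174))&(h[...,2]>150))[:130]; y,x=np.nonzero(m); return x.mean(),y.mean(),pix(f,x.mean(),y.mean(),z)
print(knob('w7',105),knob('w8',105))
# black face centroid & rectangle in both
for f in('w7','w8'):
    im=cv2.imread(f'pics/{f}.png'); g=im.max(2)<45; g[235:]=0
    n,l,st,c=cv2.connectedComponentsWithStats(g.astype(np.uint8)); i=1+st[1:,4].argmax(); print(f,st[i],[pix(f,st[i][0]+a*st[i][2],st[i][1]+b*st[i][3],84).round(1)[:2].tolist() for a,b in((0,0),(1,0),(0,1),(1,1))])
E
```

```text
14.9167 [431.02640013 295.92430556 211.1401697 ] [-0.69246311 -0.29040329 -0.36074783]
(np.float64(276.3255813953488), np.float64(13.925581395348837), array([594.32511803, 198.27303734, 105.        ])) (np.float64(274.05393258426966), np.float64(7.406741573033708), array([592.05118973, 296.85131078, 105.        ]))
w7 [ 249   86   55  136 3884] [[546.2, 222.0], [545.8, 175.2], [424.6, 226.0], [424.1, 173.4]]
w8 [ 248   74   54  134 4070] [[547.4, 320.1], [547.1, 273.0], [425.9, 323.9], [425.6, 271.1]]
```

```bash
python3 -c "
from h import *
print(env.job_done())"
```

```text
the job is handed in; nothing more can be done
None
```

The block is seated flat, with its tongue under the lip and between the pins. The carriage is against its hard stop at the green end after about 98 mm of travel, and the arm is clear. I handed the job in at about 15 s; no verdict came back.

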